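# Line up the keepsake boxes by size on the nook's display plinth

## Task

Line up the three larger keepsake boxes by size on the three grey felts of the white plinth: the largest on the felt next to the brass ball bookend, then the next size, then the third, each centred on its felt with its long side along the row. Set the smallest box in the middle of the largest one's lid, square with it and fully supported. Leave the blue mug where it stands.

Things in the scene. Friction and masses are not known exactly. Their poses are not given: they have to be found in the camera images.
- box_pink: Loose closed white box with black dots on its long sides and a dusty pink lid (lid fixed, same outline as the box), the largest: 64 mm wide (own x) by 92 mm long (own y) by 72 mm high, roughly 220 g; straight sides, can be gripped across its width. Origin: centre of the underside, z up. Starts upright on the desk (z = 0), turned up to 0.6 rad either way from yaw 0.
- box_navy: Loose closed white box with black dots on its long sides and a navy blue lid (lid fixed, same outline as the box), the second largest: 54 mm wide (own x) by 78 mm long (own y) by 58 mm high, roughly 150 g; straight sides, can be gripped across its width. Origin: centre of the underside, z up. Starts upright on the desk (z = 0), turned up to 0.6 rad either way from yaw 0.
- box_mustard: Loose closed white box with black dots on its long sides and a mustard yellow lid (lid fixed, same outline as the box), the third largest: 44 mm wide (own x) by 64 mm long (own y) by 46 mm high, roughly 100 g; straight sides, can be gripped across its width. Origin: centre of the underside, z up. Starts upright on the desk (z = 0), turned up to 0.6 rad either way from yaw 0.
- box_green: Loose closed white box with black dots on its long sides and a sage green lid (lid fixed, same outline as the box), the smallest: 34 mm wide (own x) by 52 mm long (own y) by 34 mm high, roughly 60 g; straight sides, can be gripped across its width. Origin: centre of the underside, z up. Starts upright on the desk (z = 0), turned up to 0.6 rad either way from yaw 0.
- felt_1: Mid-grey felt rectangle, 74 mm (own x) by 102 mm (own y, along the row) by 3 mm thick, fixed on the white plinth (120 x 490 x 20 mm, somewhere on the desk, turned up to 0.12 rad). Origin: centre of its underside, on the plinth's top, 20 mm above the desk, so a box on it stands 23 mm above the desk. One end of the row of three.
- felt_2: Mid-grey felt rectangle, 74 mm (own x) by 102 mm (own y, along the row) by 3 mm thick, fixed on the white plinth (120 x 490 x 20 mm, somewhere on the desk, turned up to 0.12 rad). Origin: centre of its underside, on the plinth's top, 20 mm above the desk, so a box on it stands 23 mm above the desk. The middle of the row; its neighbours lie about 112 mm to either side.
- felt_3: Mid-grey felt rectangle, 74 mm (own x) by 102 mm (own y, along the row) by 3 mm thick, fixed on the white plinth (120 x 490 x 20 mm, somewhere on the desk, turned up to 0.12 rad). Origin: centre of its underside, on the plinth's top, 20 mm above the desk, so a box on it stands 23 mm above the desk. The other end of the row of three.
- bookend: Brass ball (52 mm diameter) on a black block, 78 mm high in all, 70 mm across the row by 40 mm along it, fixed on one end of the plinth about 101 mm from the centre of the nearest end felt; which end changes. A small cactus in a clay pot (about 50 mm diameter, 85 mm high) is fixed at the other end. Origin: centre of its underside, on the plinth's top, 20 mm above the desk.
- mug: Blue ceramic mug, bystander, 68 mm diameter, 82 mm high, with a handle on one side (own +y); stands loose among the boxes. Origin: centre of its underside. A little eraser, roll of tape and sharpener (16 mm high at most) also lie about the boxes.
Not all that is in view belongs to the job. What is shaped like the box_pink but purple is not meant.

How it is judged:
By the outcome, as a careful person would: the job done as asked, in the order asked, and still so for the second after the job is handed in, with the robot touching nothing.
It also fails if it takes over 112 s, if anything falls off the work surface, if the arm or the gripper's body presses on something with over 40 N, if the wrist force passes 120 N, or if a joint passes its speed limit or range.

## Robot

A 6-joint arm with a two-finger parallel gripper is mounted at the origin on the work surface. World frame = base frame: x ahead of the robot, y to its left, z up, the work surface at z = 0. Lengths are in m, angles in degrees, forces in N, time in s.
With the tool pointing down it reaches from about 0.4 to 0.825 m from the base axis. Payload 7 kg.
Tool frame: the origin (TCP) lies midway between the tips of the shut fingers; the grasp point (between the pads) lies 19 mm behind it; y points along the fingers, z is the direction in which the jaws open and shut, and the axes are right-handed (so a half turn about y gives the same grasp; the last joint's range is limited). The gripper opens to 88 mm and grips with 3 to 60 N. Pads are 19 mm wide; open, the fingers measure 130 mm over their backs; the gripper's body (78 mm by 193 mm) begins 47 mm behind the grasp point.
Start: joints at [83.314, 20.546, 0.682, 0, -70.136, -16.507], TCP at [0.266, 0.62, 0.227] pointing down, gripper open.
Joint ranges: [-176.03, 176.03], [-82.01, 121.73], [-58.28, 71.71], [-173.87, 95.51], [-174.79, -0.11], [-173.66, 173.66]. Speed limits (degrees/s): [136.94, 136.94, 172.46, 180, 180, 180].

## Interface

Orientations are given as [roll, pitch, yaw] about the fixed x, y, z axes, in that order (R = Rz(yaw) Ry(pitch) Rx(roll)).
In Python, from plant import ctrl gives the robot as it stands.
- The arm moves only by the tool step_arm, never from a script. Its argument "rows" is a list that holds one entry, the list of rows, each a list of 7 numbers: the gripper command: -1 is shut, 1 is fully open, values between are in proportion, then the shift along the world's x, y, z in cm, then the turn, a rotation vector about the world's x, y, z in degrees. In form: [[[fingers, tx, ty, tz, rx, ry, rz], ...]]. A call has 1 to 12 rows; each row shifts and turns the commanded pose from where the row before left it; what a row does not reach is not made up. A row lasts 1/8 s, in which the tool goes at most 62.5 mm and 10.7 degrees, less where a joint would pass 70% of its speed; a pose out of reach is approached as far as the arm can. A call is refused whole if a number of a shift passes 6.25 or a number of a turn 10.7, either way. A call with a gripper value outside its range is refused whole. The fingers move at their own pace and stop on an object; the grip force is fixed at half the most. Time passes only in rows, so rows that do not move let the fingers close. It gives the time, the measured TCP pose, the force and the opening at its end, in the units of the state.
- ctrl.get_obs(): the state, without advancing time (a new reading comes with each control period).
- ctrl.snapshot(name): name is "scene" or "side" or "wrist"; returns the picture (420x560x3 uint8, blue, green, red); there is no depth.
- ctrl.camera_params(name): a dict with "vertical_fov" (degrees; the focal length in pixels is half the picture's height over the tangent of half this angle, whatever the lens; pixels are square), "cx", "cy" (the principal point, pixels), "rvec" (rotation vector, rad) and "tvec" (3), from world to camera coordinates, as OpenCV has them. Camera axes: x right, y down, z forward; pixel columns grow to the right and rows downward; lengths in m; the calibration is good to about 2 mm. A picture is of the moment at which its call begins: read the wrist's pose just before it. camera_params takes no time and is no camera call; for the wrist camera it gives the pose at the moment of the call.
- ctrl.close_job(): hands the job in, once; it reports no verdict.
The state is a dict: "clock": time; "joint_pos": joint angles; "qvel": joint speeds; "tau": joint torques, N m; "tool_pos": TCP position; "orientation": TCP orientation; "force": force on the tool from outside, world axes, zero at the start; "moment": the same for the moment, N m; "opening": finger opening in m.
Only numpy, scipy, OpenCV 4.12 (cv2) and the standard library are available. Lean on these libraries where they do the work, as an engineer would, in place of code of your own. Each camera call takes 0.05 s, during which the arm holds its last target. There are 200 camera calls.

## Working session

There is one attempt and no reset: what is moved stays moved. The work goes in short steps, Python scripts to look and compute and a tool call to move; the robot and the scene stay as the last step left them, time stands still between calls to the robot, and variables do not carry over. Pictures are saved under pics/ and viewed, about 12 in all and at most 16, crops included, and the job is handed in when it is done.

Besides the shell and the picture viewer there is one more tool, called after ">>>" by a JSON object that holds its "api" and its "payload". step_arm: Moves the arm, as the interface text tells. Its arguments: {"type":"object","properties":{"rows":{"type":"array"}},"required":["rows"]}

```bash
mkdir -p pics; ls
cat > h.py <<'E'
import numpy as np, cv2
from plant import ctrl
def cam(n):
    p=ctrl.camera_params(n); R=cv2.Rodrigues(np.array(p["rvec"],float))[0]
    f=210/np.tan(np.radians(p["vertical_fov"])/2)
    return dict(R=R,t=np.array(p["tvec"],float).ravel(),f=f,cx=p["cx"],cy=p["cy"],p=p)
def ray(c,uv,z):
    uv=np.atleast_2d(np.array(uv,float))
    d=np.c_[(uv[:,0]-c["cx"])/c["f"],(uv[:,1]-c["cy"])/c["f"],np.ones(len(uv))]@c["R"]
    o=-c["R"].T@c["t"]
    return o+d*((z-o[2])/d[:,2])[:,None]
def proj(c,X):
    X=np.atleast_2d(X)@c["R"].T+c["t"]
    return np.c_[X[:,0]/X[:,2]*c["f"]+c["cx"],X[:,1]/X[:,2]*c["f"]+c["cy"]]
E
python3 - <<'E'
from h import *
for n in("scene","side","wrist"):
    c=cam(n); im=ctrl.snapshot(n); cv2.imwrite(f"pics/{n}0.png",im); print(n,c["p"],-c["R"].T@c["t"])
print(ctrl.get_obs())
E
```

```text
pics
scene {'vertical_fov': 49.31927787128754, 'cx': 282.6040451664927, 'cy': 212.38758025410652, 'rvec': array([ 0.78641021,  2.48019543, -1.20434154]), 'tvec': array([ 0.3918672 , -0.11612405,  1.1761752 ])} [0.90193794 0.5829977  0.63012257]
side {'vertical_fov': 48.64719332565107, 'cx': 275.8044368003924, 'cy': 206.87160434959455, 'rvec': array([ 0.17386975, -2.89892945,  1.12998685]), 'tvec': array([0.49945185, 0.09777664, 0.99295748])} [0.44183397 0.65336388 0.78922454]
wrist {'vertical_fov': 69.64029988991885, 'cx': 282.9607035112512, 'cy': 209.2014737319362, 'rvec': array([-1.64137848,  2.48954228,  0.31956463]), 'tvec': array([ 0.67422627, -0.03068262,  0.38936737])} [0.3293526  0.5931934  0.38311602]
{'clock': 0.15, 'joint_pos': array([ 8.33125239e+01,  2.05808968e+01,  6.45598390e-01, -1.42271769e-02,
       -7.01350333e+01, -1.65077724e+01]), 'qvel': array([-0.09373136, -0.16483832,  0.12197373, -0.02845696,  0.07479003,
        0.010392  ]), 'tau': array([-5.43012266e-04, -5.83274925e+01,  2.93290669e+01,  7.00113371e+00,
        8.80835170e-03, -1.05875831e-04]), 'tool_pos': array([0.26573189, 0.62009375, 0.22584999]), 'orientation': array([-8.99287664e+01,  7.16120604e-03,  1.56799913e+02]), 'force': array([ 0.57396155, -0.24704391, -0.21919564]), 'moment': array([ 0.04388018,  0.02966808, -0.02862633]), 'opening': 0.08769300257860137}
```

View pics/scene0.png

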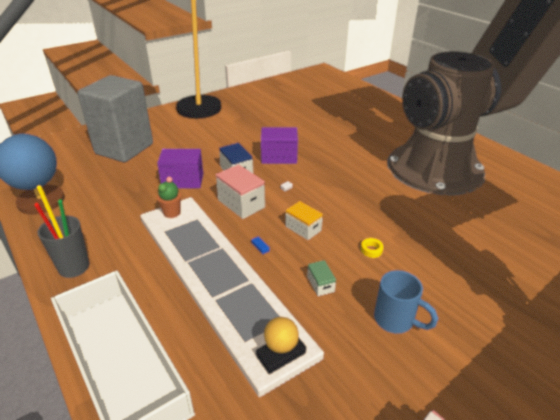

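View pics/side0.png

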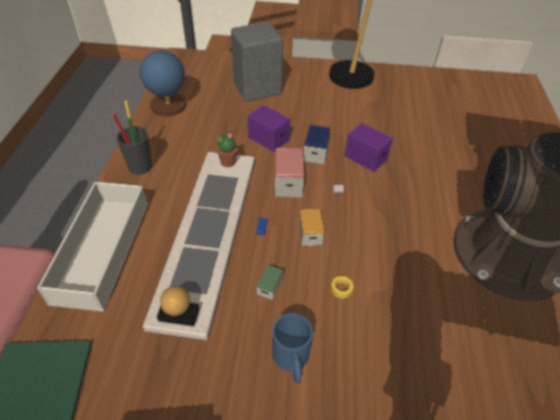

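View pics/wrist0.png

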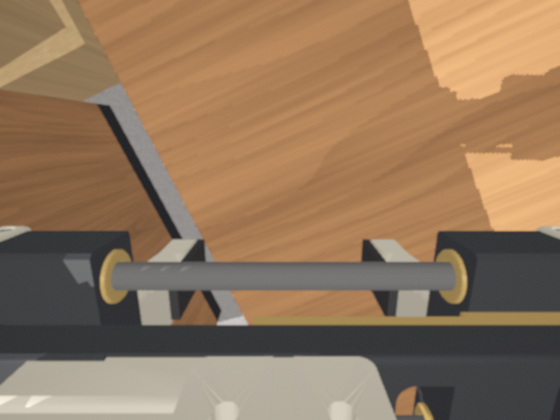

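Scene/side: the brass ball is at the near end (side 177,302), with the cactus at the far end (228,150). Lids in the side view: pink (289,163), navy (318,138), mustard (312,219), green (270,281). The purple boxes at (268,127) and (368,147) are decoys, and the mug is at (292,345).

```bash
cat >> h.py <<'E'
H=dict(pink=.072,navy=.058,mustard=.046,green=.034)
W=dict(pink=(.064,.092),navy=(.054,.078),mustard=(.044,.064),green=(.034,.052))
# hsv ranges
C=dict(pink=((0,60,120),(8,160,255)),navy=((105,90,20),(118,255,130)),mustard=((15,150,130),(24,255,255)),green=((45,40,50),(80,160,200)))
def mask(im,k):
    h=cv2.cvtColor(im,cv2.COLOR_BGR2HSV); return cv2.morphologyEx(cv2.inRange(h,C[k][0],C[k][1]),cv2.MORPH_OPEN,np.ones((3,3)))
E
python3 - <<'E'
from h import *
pts={"side":dict(pink=(289,160),navy=(318,136),mustard=(312,217),green=(270,279),felt1=(218,192),felt2=(208,228),felt3=(193,270),mug=(292,330)),
"scene":dict(pink=(240,180),navy=(236,154),mustard=(304,213),green=(321,273),felt1=(191,241),felt2=(217,272),felt3=(248,311))}
for n in pts:
    im=cv2.imread(f"pics/{n}0.png");hs=cv2.cvtColor(im,cv2.COLOR_BGR2HSV);c=cam(n)
    for k,(u,v) in pts[n].items():
        z=H.get(k,.023 if k[0]=='f' else .082)
        s=""
        if k in C:
            cs,_=cv2.findContours(mask(im,k),cv2.RETR_EXTERNAL,cv2.CHAIN_APPROX_NONE)
            cs=[q for q in cs if cv2.contourArea(q)>60 and abs(cv2.boundingRect(q)[0]-u)<60]
            for q in cs:
                P=ray(c,q[:,0,:],z)[:,:2]; s+=f" | {cv2.boundingRect(q)} {[np.round(a,3) for a in cv2.minAreaRect((P*1000).astype(np.float32))]}"
        print(n,k,hs[v,u],ray(c,(u,v),z)[0].round(3),s)
a=cv2.imread("pics/side0.png")[90:340,150:400]; cv2.imwrite("pics/crop1.png",cv2.resize(a,(600,600),interpolation=cv2.INTER_CUBIC))
E
```

```text
side pink [  4 100 174] [ 0.491 -0.152  0.072]  | (275, 148, 29, 30) [array([ 489.593, -145.049]), array([ 65.044, 100.101]), np.float64(6.556)]
side navy [110 123  77] [ 0.428 -0.266  0.058]  | (307, 127, 21, 20) [array([ 429.458, -264.993]), array([73.435, 46.961]), np.float64(83.695)]
side mustard [ 17 170 186] [ 0.427 -0.006  0.046]  | (331, 275, 23, 24) [array([359.743, 160.27 ]), array([41.67 , 51.548]), np.float64(1.889)] | (300, 209, 25, 24) [array([426.787,   2.815]), array([45.023, 67.182]), np.float64(11.289)]
side green [ 56  64 115] [0.497 0.153 0.034]  | (258, 267, 24, 25) [array([497.333, 150.99 ]), array([53.644, 32.936]), np.float64(74.853)] | (218, 137, 16, 14) [array([ 657.686, -235.704]), array([37.982, 51.835]), np.float64(10.049)]
side felt1 [23 10 99] [ 0.646 -0.076  0.023] 
side felt2 [30  8 97] [0.646 0.033 0.023] 
side felt3 [30  8 95] [0.652 0.143 0.023] 
side mug [104  90 105] [0.445 0.28  0.082] 
scene pink [  4 105 226] [ 0.495 -0.141  0.072]  | (216, 165, 48, 30) [array([ 492.933, -147.244]), array([ 72.044, 103.202]), np.float64(5.329)]
scene navy [111 139 103] [ 0.434 -0.261  0.058]  | (222, 145, 28, 18) [array([ 433.444, -266.915]), array([77.358, 50.439]), np.float64(84.667)]
scene mustard [ 21 244 232] [0.43  0.004 0.046]  | (265, 318, 33, 35) [array([644.617, 225.451]), array([63.701, 49.582]), np.float64(56.317)] | (285, 201, 39, 24) [array([428.814,   1.564]), array([55.16 , 73.532]), np.float64(9.554)]
scene green [ 56  71 144] [0.503 0.15  0.034]  | (309, 262, 26, 24) [array([502.282, 149.77 ]), array([54.623, 34.384]), np.float64(73.223)]
scene felt1 [ 15   8 127] [ 0.651 -0.075  0.023] 
scene felt2 [ 30   2 123] [0.651 0.03  0.023] 
scene felt3 [ 30   6 124] [0.653 0.14  0.023]
```

View pics/crop1.png

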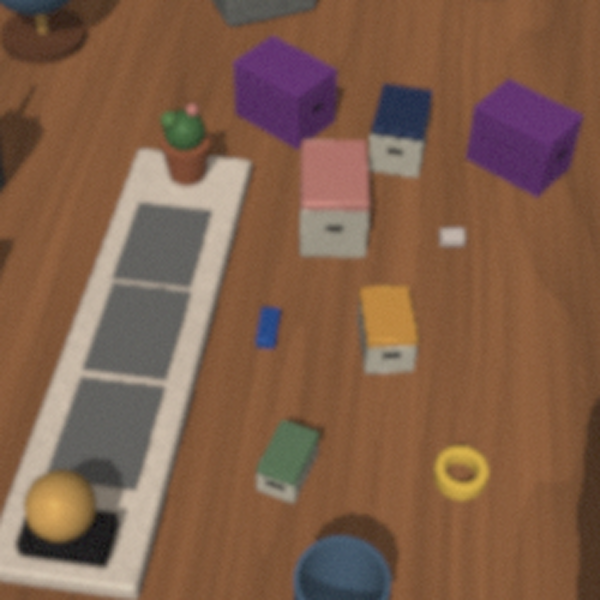

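The crop confirms the four lids (pink 335,170; navy 403,110; mustard 388,313; green 288,452) and the two purple decoys. Next I move to hover near pink and navy for a close wrist view.

>>> {"api": "step_arm", "payload": {"rows": [[[1,1.7,-5.7,0.2,0,0,-5.1],[1,1.7,-5.7,0.2,0,0,-5.1],[1,1.7,-5.7,0.2,0,0,-5.1],[1,1.7,-5.7,0.2,0,0,-5.1],[1,1.7,-5.7,0.2,0,0,-5.1],[1,1.7,-5.7,0.2,0,0,-5.1],[1,1.7,-5.7,0.2,0,0,-5.1],[1,1.7,-5.7,0.2,0,0,-5.1],[1,1.7,-5.7,0.2,0,0,-5.1],[1,1.7,-5.7,0.2,0,0,-5.1],[1,1.7,-5.7,0.2,0,0,-5.1],[1,1.7,-5.7,0.2,0,0,-5.1]]]}}

```text
clock: 1.65
tool_pos: [0.47, -0.0655, 0.2509]
orientation: [-90.0, -0.0, 95.5]
force: [1.9, -0.1, 0.3]
opening: 0.0876
```

>>> {"api": "step_arm", "payload": {"rows": [[[1,0,0,0,0,0,0],[1,0,0,0,0,0,0],[1,0,0,0,0,0,0]]]}}

```text
clock: 2.02
tool_pos: [0.4697, -0.0626, 0.2506]
orientation: [-90.0, -0.0, 95.7]
force: [-0.8, 0.6, -0.1]
opening: 0.0878
```

```bash
cat >> h.py <<'E'
def lid(n,im,c,k,near=None,z=None):
    """largest lid blob -> centre (mm), sides, long-axis yaw deg (box yaw) on plane of lid height"""
    cs,_=cv2.findContours(mask(im,k),cv2.RETR_EXTERNAL,cv2.CHAIN_APPROX_NONE)
    r=[]
    for q in cs:
        if cv2.contourArea(q)<150: continue
        P=ray(c,q[:,0,:],z or H[k])[:,:2]; (x,y),(a,b),t=cv2.minAreaRect((P*1000).astype(np.float32))
        yaw=t if a<b else t-90
        r.append((cv2.boundingRect(q),np.round([x,y,min(a,b),max(a,b),yaw],1)))
    return r
E
python3 - <<'E'
from h import *
o=ctrl.get_obs(); print(o["clock"],o["tool_pos"],o["orientation"],o["force"],o["joint_pos"])
c=cam("wrist"); im=ctrl.snapshot("wrist"); cv2.imwrite("pics/w1.png",im)
print(-c["R"].T@c["t"], proj(c,[o["tool_pos"],o["tool_pos"]*[1,1,0]]))
for k in H: print(k,lid("wrist",im,c,k))
E
```

```text
2.025 [ 0.46966025 -0.06259253  0.25055744] [-9.00025482e+01 -9.36121782e-03  9.57152730e+01] [-0.80502325  0.62916886 -0.13743494] [ 1.62798616e+01  2.53365549e-01 -2.14934428e+01 -9.40494293e-03
 -6.82489705e+01 -1.05611038e+01]
[ 0.4773976  -0.13063935  0.40792711] [[284.58427283 256.00873212]
 [283.6305244  181.86059791]]
pink [((241, 62, 63, 92), array([ 490.6, -150.7,   64.4,   91.5,    5.7]))]
navy [((310, 0, 57, 38), array([ 433. , -250.6,   35.5,   51.8,   84.6]))]
mustard [((330, 302, 27, 15), array([374.2,  94. ,  18. ,  37.1, -69.6])), ((297, 214, 32, 26), array([428.5, -16.8,  33.5,  38.7, -82.1]))]
green [((237, 308, 28, 18), array([497.3, 131.3,  31.3,  32.5, -15.4])), ((92, 35, 54, 44), array([ 669. , -193.3,   43.9,   57.6,   73.3]))]
```

View pics/w1.png

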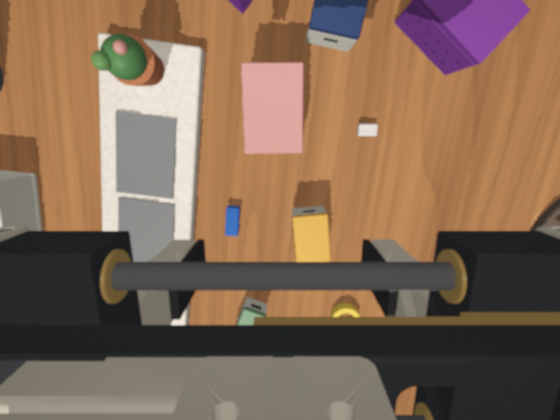

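Wrist view: pink lid (272,108) is clear, and the measured size of 64.4×91.5 mm matches the spec. Navy is at (338,15), felt_1 at (147,153) and felt_2 is partly seen. I'll go down on pink and look at the felts afterwards. Tool yaw already matches pink.

```bash
cat >> h.py <<'E'
def felts(im,c,z=.023):
    h=cv2.cvtColor(im,cv2.COLOR_BGR2HSV); m=cv2.inRange(h,(0,0,60),(179,45,150)); m=cv2.morphologyEx(m,cv2.MORPH_OPEN,np.ones((5,5)))
    for q in cv2.findContours(m,cv2.RETR_EXTERNAL,cv2.CHAIN_APPROX_NONE)[0]:
        if cv2.contourArea(q)<900: continue
        P=ray(c,q[:,0,:],z)[:,:2]; (x,y),(a,b),t=cv2.minAreaRect((P*1000).astype(np.float32))
        print(cv2.boundingRect(q),np.round([x,y,min(a,b),max(a,b),t if a<b else t-90],1))
E
python3 - <<'E'
from h import *
c=cam("wrist"); felts(cv2.imread("pics/w1.png"),c)
for n in("scene","side"): print(n); felts(cv2.imread(f"pics/{n}0.png"),cam(n))
E
```

```text
(0, 355, 397, 65) [574.9 271.  122.2 638.6 -84.2]
(112, 198, 343, 128) [456.5  79.6 189.9 477.   87.3]
(0, 171, 41, 71) [812.    5.4  52.3 102.7  -7.6]
(117, 112, 59, 85) [646.5 -82.   71.8  98.8  -1.9]
scene
(219, 285, 56, 55) [651.6 141.5  71.6 105.   -1.6]
(0, 274, 70, 146) [988.5  -9.   77.4 336.9  -0. ]
(191, 251, 54, 44) [649.1  28.   71.1  99.9  -2. ]
(168, 222, 48, 37) [648.1 -80.5  70.8  99.   -2.2]
(40, 217, 48, 60) [ 863.7 -204.2   74.4  184.3   -8.4]
(51, 69, 108, 92) [ 556.6 -813.   255.7  744.4   -2.5]
(478, 59, 82, 110) [-541.8 -102.7  214.5  863.   -60.9]
(408, 6, 80, 68) [-856.  -631.2  320.7  958.8  -51.1]
(91, 4, 59, 73) [  308.4 -1467.6   164.9  1078.     -5.6]
(421, 0, 82, 21) [-1303.9  -851.    376.3   452.3    56.6]
side
(172, 248, 46, 56) [650.5 152.4  74.9 127.1  -2.1]
(96, 195, 50, 111) [809.6  98.7  28.  286.   -0. ]
(42, 187, 61, 105) [917.2  90.4  98.1 287.2  16.5]
(186, 175, 51, 73) [ 6.470e+02 -2.430e+01  7.560e+01  2.126e+02 -5.000e-01]
(0, 58, 145, 193) [ 1.0537e+03 -2.3680e+02  2.3830e+02  7.3490e+02 -1.0000e-01]
(231, 23, 51, 77) [ 634.3 -682.2  167.   455.8   12.2]
(461, 0, 99, 57) [ -225.6 -1092.8   348.3   466.9   -16.1]
(73, 0, 41, 43) [1245.9 -845.5  107.6  361.3   28.2]
(0, 0, 80, 140) [1328.  -624.9  241.2  862.3   28.2]
```

>>> {"api": "step_arm", "payload": {"rows": [[[1,1.0,-4.4,-3.0,0,0,0],[1,1.1,-4.4,-4.0,0,0,0],[1,0,0,-4.0,0,0,0],[1,0,0,-4.0,0,0,0],[1,0,0,-3.0,0,0,0],[1,0,0,-2.5,0,0,0],[1,0,0,-1.5,0,0,0],[1,0,0,0,0,0,0],[1,0,0,0,0,0,0]]]}}

```text
clock: 3.2
tool_pos: [0.4917, -0.1512, 0.0314]
orientation: [-90.1, 0.0, 95.7]
force: [0.4, 0.8, 0.6]
opening: 0.087
```

>>> {"api": "step_arm", "payload": {"rows": [[[-1,0,0,0,0,0,0],[-1,0,0,0,0,0,0],[-1,0,0,0,0,0,0],[-1,0,0,0,0,0,0],[-1,0,0,0,0,0,0],[-1,0,0,2,0,0,0],[-1,0,0,4,0,0,0],[-1,0,0,4,0,0,0],[-1,0,0,4,0,0,0],[-1,0,2,2,0,0,0],[-1,0,4,0,0,0,0],[-1,0,2,0,0,0,0]]]}}

```text
clock: 4.7
tool_pos: [0.4904, -0.0702, 0.1903]
orientation: [-90.0, -0.0, 95.6]
force: [0.2, -0.2, -3.5]
opening: 0.0638
```

>>> {"api": "step_arm", "payload": {"rows": [[[-1,2,2.6,0,0,0,-1],[-1,3,4,0,0,0,-1.3],[-1,3,4,0,0,0,-1.3],[-1,3,4,0,0,0,-1.3],[-1,3,4,0,0,0,-1.3],[-1,2.4,2.6,0,0,0,-1.3],[-1,0,0,0,0,0,0],[-1,0,0,0,0,0,0],[-1,0,0,0,0,0,0]]]}}

```text
clock: 5.82
tool_pos: [0.6542, 0.1396, 0.1905]
orientation: [-90.0, 0.0, 88.1]
force: [0.4, 0.3, -2.8]
opening: 0.0638
```

Run:
```python
from h import *
o=ctrl.get_obs(); print(o["clock"],o["tool_pos"],o["orientation"])
c=cam("wrist"); im=ctrl.snapshot("wrist"); cv2.imwrite("pics/w2.png",im)
felts(im,c)
print(lid("",im,c,"pink",z=o["tool_pos"][2]-.0314+.072))
```

```text
5.825 [0.65421452 0.13964096 0.19048309] [-8.99716205e+01  5.91130804e-03  8.80750533e+01]
(515, 385, 44, 35) [327.6 434.5  52.5  56.5  -1.9]
(0, 356, 396, 64) [779.9 396.6 101.5 537.1  88.1]
(0, 289, 31, 36) [989.8 267.9  37.9  48.   -1.9]
(156, 266, 255, 59) [659.2 264.   77.9 302.8  88.1]
(217, 146, 130, 42) [655.9 109.   43.6 140.7  88.6]
(248, 27, 78, 109) [648.1  26.1  74.7 100.8  -1.9]
(0, 20, 70, 243) [916.7  94.6  76.  257.8 -15.3]
(474, 16, 25, 71) [451.7   4.3  21.3  62.3  10.9]
(98, 5, 62, 227) [8.102e+02 6.430e+01 2.830e+01 2.260e+02 1.000e-01]
(242, 0, 82, 23) [649.4 -37.9  18.4  76.8  88.1]
[((211, 291, 145, 26), array([655.3, 144.4,  12.3,  63.3,  88.1])), ((204, 190, 159, 73), array([654.3, 109.4,  30.7,  63.4,  88.1])), ((0, 140, 24, 88), array([760. ,  89.6,   9.1,  35.5, -15.3]))]
```

View pics/w2.png

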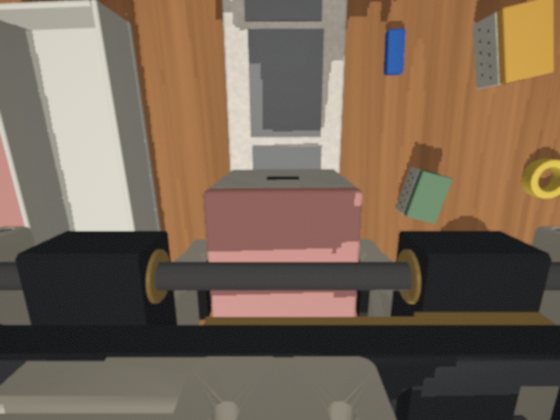

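Wrist view 2: pink is held squarely, felt_2 at (287,82), with white gaps at rows ~25 and ~141. My felt estimates differ by ~4 mm, so I'll read the brightness profiles across the gaps.

Run:
```python
from h import *
c2=cam("wrist"); g2=cv2.imread("pics/w2.png",0); g1=cv2.imread("pics/w1.png",0)
print("w2 col300", [(r,int(g2[r,296:306].mean())) for r in list(range(14,34))+list(range(128,154))])
print("w1 col155", [(r,int(g1[r,150:160].mean())) for r in list(range(105,118))+list(range(188,206))])
print("w2 row100", [(q,int(g2[95:105,q].mean())) for q in list(range(225,266,2))+list(range(310,352,2))])
for v in (18,25,30,136,141,146): print(v,ray(c2,(300,v),.023)[0].round(4))
for u in (250,325): print(u,ray(c2,(u,100),.023)[0].round(4))
s=cam("scene"); gs=cv2.imread("pics/scene0.png")
cv2.imwrite("pics/fc.png",np.hstack([cv2.resize(gs[200:360,150:310],(480,480),interpolation=cv2.INTER_CUBIC)]))
```

```text
w2 col300 [(14, 91), (15, 91), (16, 91), (17, 91), (18, 90), (19, 86), (20, 88), (21, 113), (22, 139), (23, 148), (24, 149), (25, 150), (26, 149), (27, 143), (28, 126), (29, 103), (30, 92), (31, 91), (32, 91), (33, 92), (128, 89), (129, 94), (130, 110), (131, 125), (132, 131), (133, 131), (134, 130), (135, 135), (136, 155), (137, 186), (138, 206), (139, 213), (140, 214), (141, 213), (142, 207), (143, 190), (144, 165), (145, 149), (146, 142), (147, 133), (148, 130), (149, 129), (150, 129), (151, 129), (152, 129), (153, 129)]
w1 col155 [(105, 231), (106, 231), (107, 231), (108, 230), (109, 229), (110, 229), (111, 228), (112, 227), (113, 221), (114, 203), (115, 173), (116, 149), (117, 142), (188, 142), (189, 142), (190, 142), (191, 142), (192, 142), (193, 142), (194, 142), (195, 152), (196, 178), (197, 205), (198, 209), (199, 191), (200, 169), (201, 151), (202, 138), (203, 138), (204, 141), (205, 141)]
w2 row100 [(225, 117), (227, 173), (229, 211), (231, 216), (233, 215), (235, 215), (237, 215), (239, 214), (241, 213), (243, 214), (245, 212), (247, 211), (249, 183), (251, 133), (253, 132), (255, 132), (257, 132), (259, 132), (261, 128), (263, 98), (265, 91), (310, 91), (312, 90), (314, 90), (316, 90), (318, 89), (320, 94), (322, 131), (324, 149), (326, 159), (328, 198), (330, 211), (332, 212), (334, 211), (336, 210), (338, 209), (340, 203), (342, 164), (344, 121), (346, 119), (348, 120), (350, 122)]
18 [ 0.6333 -0.0315  0.023 ]
25 [ 0.6334 -0.0256  0.023 ]
30 [ 0.6335 -0.0213  0.023 ]
136 [0.6354 0.078  0.023 ]
141 [0.6355 0.0831 0.023 ]
146 [0.6356 0.0882 0.023 ]
250 [0.6855 0.0407 0.023 ]
325 [0.6093 0.0433 0.023 ]
```

View pics/fc.png

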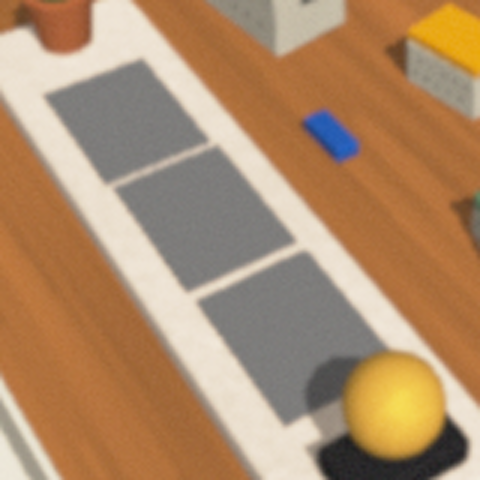

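Reading the edges properly, with shadow and side faces separated, gives felt_2 (0.649, 0.028), felt_3 (0.6527, 0.140), felt_1 (0.646, -0.083) and yaw -1.9°. These agree with the scene camera. Lower pink.

>>> {"api": "step_arm", "payload": {"rows": [[[-1,-0.2,0,-3,0,0,0],[-1,0,0,-4,0,0,0],[-1,0,0,-3,0,0,0],[-1,0,0,-2,0,0,0],[-1,0,0,-0.8,0,0,0],[-1,0,0,-0.5,0,0,0],[-1,0,0,0,0,0,0],[-1,0,0,0,0,0,0]]]}}

```text
clock: 6.88
tool_pos: [0.6534, 0.1406, 0.0585]
orientation: [-90.1, -0.0, 88.1]
force: [-0.3, -0.5, -3.1]
opening: 0.0639
```

>>> {"api": "step_arm", "payload": {"rows": [[[-1,-0.1,-0.1,-0.2,0,0,0],[-1,0,0,-0.1,0,0,0],[-1,0,0,0,0,0,0],[-1,0,0,0,0,0,0]]]}}

```text
clock: 7.38
tool_pos: [0.6519, 0.1394, 0.0546]
orientation: [-90.0, 0.0, 88.1]
force: [-0.3, -0.1, -3.0]
opening: 0.0638
```

>>> {"api": "step_arm", "payload": {"rows": [[[0.9,0,0,0,0,0,0],[0.9,0,0,0,0,0,0],[0.9,0,0,0,0,0,0],[0.9,0,0,3,0,0,0],[0.9,0,0,4,0,0,0],[0.9,0,0,5,0,0,0],[0.9,-3,-4,4,0,0,0],[0.9,-4,-5.5,2,0,0,-1],[0.9,-4,-5.5,1,0,0,-1],[0.9,-4,-5.5,0,0,0,-1],[0.9,-4,-5.5,0,0,0,-1],[0.9,-2,-5,0,0,0,0]]]}}

```text
clock: 8.88
tool_pos: [0.4556, -0.1505, 0.2412]
orientation: [-90.1, -0.0, 84.1]
force: [1.8, -0.7, -0.2]
opening: 0.0832
```

>>> {"api": "step_arm", "payload": {"rows": [[[0.5,0,0,0,0,0,0],[0.5,0,0,0,0,0,0],[0.5,0,0,0,0,0,0]]]}}

```text
clock: 9.25
tool_pos: [0.4579, -0.1485, 0.2403]
orientation: [-90.0, -0.0, 84.2]
force: [-0.6, 0.1, 0.7]
opening: 0.0666
```

Run:
```python
from h import *
o=ctrl.get_obs(); print(o["clock"],o["tool_pos"],o["orientation"])
c=cam("wrist"); im=ctrl.snapshot("wrist"); cv2.imwrite("pics/w3.png",im)
print(lid("",im,c,"navy"))
for n in("side","scene"):
    i2=ctrl.snapshot(n); cv2.imwrite(f"pics/{n}1.png",i2); print(n,lid("",i2,cam(n),"pink",z=.095))
```

```text
9.25 [ 0.45794502 -0.14845996  0.24028264] [-9.00007654e+01 -2.51812143e-03  8.41686254e+01]
[]
side [((0, 246, 53, 104), array([909.4, 258.5,  87.8, 218.3,  28.2])), ((166, 228, 45, 44), array([651.4, 144.1,  66. ,  97.5,  -1.3]))]
scene [((216, 258, 63, 54), array([653.8, 142.6,  67.3,  99. ,  -1.7]))]
```

View pics/w3.png

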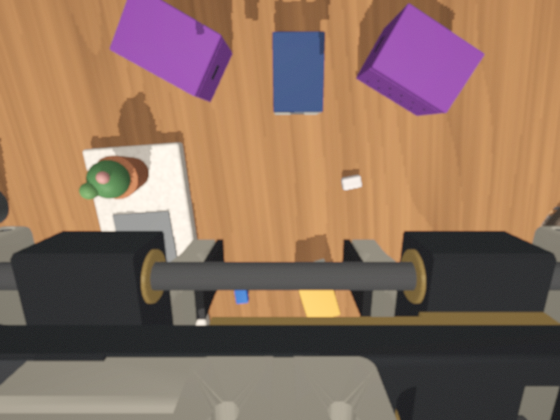

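Wrist view 3: navy lid is at (298,71), with purple decoys at (172,45) and (420,60) clear of it on both sides. The navy colour range needs widening.

```bash
sed -i 's/navy=((105,90,20),(118,255,130))/navy=((103,90,20),(122,255,150))/' h.py
python3 - <<'E'
from h import *
im=cv2.imread("pics/w3.png"); print(cv2.cvtColor(im,cv2.COLOR_BGR2HSV)[70,290:306:5]); c=cam("wrist")
print(lid("",im,c,"navy"))
P=ray(c,[(231,50),(210,100),(358,75)],.072); print(P.round(3))
E
```

```text
[[111 118 141]
 [111 117 140]
 [111 118 140]
 [110 121 139]]
[((274, 32, 49, 80), array([ 430.4, -272.1,   50.2,   75.8,   -6. ]))]
[[ 0.495 -0.297  0.072]
 [ 0.523 -0.253  0.072]
 [ 0.372 -0.262  0.072]]
```

>>> {"api": "step_arm", "payload": {"rows": [[[0.37,-1.0,-4.2,-2,0,0,0],[0.37,-1.0,-4.2,-4,0,0,0],[0.37,-0.8,-4.0,-4,0,0,0],[0.37,0,0,-3,0,0,0],[0.37,0,0,0,0,0,0],[0.37,0,0,0,0,0,0]]]}}

```text
clock: 10.15
tool_pos: [0.4305, -0.273, 0.1114]
orientation: [-90.1, 0.0, 84.2]
force: [-0.6, 0.3, 0.3]
opening: 0.0596
```

>>> {"api": "step_arm", "payload": {"rows": [[[0.37,0,0,-3,0,0,0],[0.37,0,0,-3,0,0,0],[0.37,0,0,-1.8,0,0,0],[0.37,0,0,-0.8,0,0,0],[0.37,0,0,0,0,0,0],[0.37,0,0,0,0,0,0],[-1,0,0,0,0,0,0],[-1,0,0,0,0,0,0],[-1,0,0,0,0,0,0],[-1,0,0,0,0,0,0]]]}}

```text
clock: 11.4
tool_pos: [0.4299, -0.2733, 0.0251]
orientation: [-90.1, 0.0, 84.1]
force: [-1.6, 1.1, 5.8]
opening: 0.0537
```

>>> {"api": "step_arm", "payload": {"rows": [[[-1,0,0,2,0,0,0],[-1,0,0,4,0,0,0],[-1,0,0,4,0,0,0],[-1,0,0,4,0,0,0],[-1,3,4,1,0,0,1],[-1,4,5.5,0,0,0,1],[-1,4,5.5,0,0,0,1],[-1,4,5.5,0,0,0,1],[-1,4,5.5,0,0,0,0],[-1,2.9,4.0,0,0,0,0],[-1,0,0,0,0,0,0],[-1,0,0,0,0,0,0]]]}}

```text
clock: 12.9
tool_pos: [0.6348, 0.009, 0.1737]
orientation: [-89.9, 0.0, 88.1]
force: [-0.9, -0.9, -1.9]
opening: 0.0539
```

>>> {"api": "step_arm", "payload": {"rows": [[[-1,1.4,1.8,-2,0,0,0],[-1,0,0,-4,0,0,0],[-1,0,0,-3,0,0,0],[-1,0,0,-2,0,0,0],[-1,0,0,-0.8,0,0,0],[-1,0,0,0,0,0,0],[-1,0,0,0,0,0,0],[-1,0,0,0,0,0,0]]]}}

```text
clock: 13.9
tool_pos: [0.65, 0.027, 0.0574]
orientation: [-90.1, -0.0, 88.1]
force: [1.4, 0.5, -1.2]
opening: 0.0538
```

>>> {"api": "step_arm", "payload": {"rows": [[[-1,-0.1,0,-0.5,0,0,0],[-1,0,0,-0.35,0,0,0],[-1,0,0,0,0,0,0],[-1,0,0,0,0,0,0]]]}}

```text
clock: 14.4
tool_pos: [0.6483, 0.027, 0.0481]
orientation: [-90.0, 0.0, 88.1]
force: [-3.1, 1.1, 5.4]
opening: 0.0536
```

>>> {"api": "step_arm", "payload": {"rows": [[[0.8,0,0,0,0,0,0],[0.8,0,0,0,0,0,0],[0.8,0,0,0,0,0,0],[0.8,0,0,3,0,0,0],[0.8,0,0,5,0,0,0],[0.8,0,0,5,0,0,0],[0.8,-3,1.5,4,0,0,2],[0.8,-4.5,1.7,2,0,0,3],[0.8,-4.5,1.7,0,0,0,3],[0.8,-4.5,1.7,0,0,0,3],[0.8,-4,1.7,0,0,0,1],[0.8,0,0,0,0,0,0]]]}}

```text
clock: 15.9
tool_pos: [0.4416, 0.1106, 0.2386]
orientation: [-90.1, -0.1, 100.3]
force: [-0.2, 0.3, 0.9]
opening: 0.0792
```

>>> {"api": "step_arm", "payload": {"rows": [[[0.5,0,0,0,0,0,0],[0.5,0,0,0,0,0,0],[0.5,0,0,0,0,0,0]]]}}

```text
clock: 16.27
tool_pos: [0.4439, 0.1096, 0.2374]
orientation: [-90.0, 0.0, 100.0]
force: [-0.2, 0.2, -0.5]
opening: 0.066
```

Run:
```python
from h import *
o=ctrl.get_obs(); print(o["clock"],o["tool_pos"],o["orientation"],o["joint_pos"])
c=cam("wrist"); im=ctrl.snapshot("wrist"); cv2.imwrite("pics/w4.png",im)
for k in H: print(k,lid("",im,c,k,z=H[k]+(.023 if k in("pink","navy") else 0)))
for n in("side","scene"):
    i2=ctrl.snapshot(n); cv2.imwrite(f"pics/{n}2.png",i2); print(n,lid("",i2,cam(n),"navy",z=.081))
```

```text
16.275 [0.44391956 0.10963904 0.23743532] [-8.99541110e+01  2.60196679e-02  1.00039762e+02] [ 3.86742922e+01 -9.25956705e-01 -2.44243452e+01  9.22502650e-04
 -6.65543571e+01 -2.86349085e+01]
pink [((45, 143, 70, 90), array([649.4, 139.1,  66.8,  92.7,  -1.2]))]
navy [((237, 292, 47, 23), array([449.2, 239.8,  29. ,  54.3, -80. ])), ((63, 31, 61, 94), array([646.3,  27.7,  54.7,  76.4,  -1.6]))]
mustard []
green [((216, 186, 39, 45), array([498.8, 144.6,  31.8,  51.6, -15.8]))]
side [((190, 196, 31, 29), array([646.4,  32.3,  49.4,  76.3,  -1.6]))]
scene [((376, 272, 45, 60), array([470.8, 299.4,  62.3, 125.6, -51.9])), ((194, 234, 43, 34), array([650.7,  30.6,  50.8,  80.1,  -2.1])), ((0, 136, 55, 52), array([ 854.4, -474.2,  110. ,  237.9,   -9.5]))]
```

View pics/w4.png

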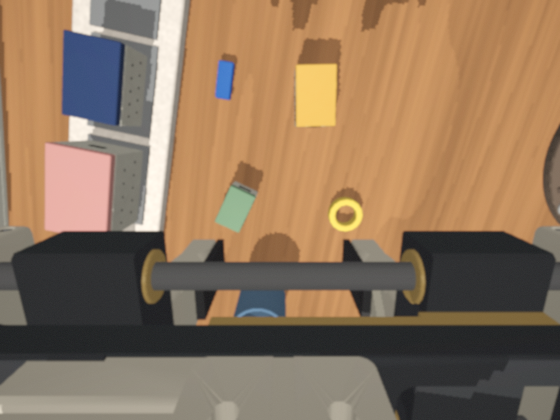

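Wrist view 4: navy (92,78) and pink (78,188) sit on their felts, mustard lid (316,95), green (236,207), tape roll (346,214).

```bash
sed -i 's/mustard=((15,150,130)/mustard=((15,100,130)/' h.py
python3 - <<'E'
from h import *
im=cv2.imread("pics/w4.png"); print(cv2.cvtColor(im,cv2.COLOR_BGR2HSV)[95,310:320:5],cv2.cvtColor(im,cv2.COLOR_BGR2HSV)[205,236]); c=cam("wrist")
print(lid("",im,c,"mustard"))
E
```

```text
[[ 21 141 249]
 [ 21 140 249]] [ 57  47 183]
[((281, 292, 79, 30), array([370.6, 251.6,  42.4, 102.9, -77.3])), ((142, 256, 9, 46), array([596.2, 252.7,   9.6,  63.8,   2.5])), ((415, 254, 10, 49), array([253.4, 191.2,  10.8,  68. ,  17.5])), ((210, 221, 23, 26), array([509.2, 174.1,  19.1,  35.3,  55.7])), ((176, 215, 16, 39), array([555. , 185.7,  17.6,  50.2,   0.8])), ((334, 204, 23, 23), array([365.7, 126.7,  26.5,  27.7,  12.5])), ((274, 197, 16, 32), array([440.5, 137. ,  15.2,  39.5,   1.5])), ((208, 178, 18, 38), array([520.3, 131.8,  14.7,  45.7,  -2.2])), ((520, 163, 22, 38), array([160.3,  49.8,  15.5,  45.9,  -9.9])), ((34, 151, 9, 39), array([727.1, 135.7,   9.1,  44.6,  -1.4])), ((229, 131, 17, 36), array([504.2,  71.7,  18.2,  39.1,   8.2])), ((181, 127, 13, 31), array([561.1,  74.3,  13.3,  33.2,   8.2])), ((489, 124, 30, 47), array([205.4,  17.6,  19.6,  55.6,  -5.2])), ((278, 62, 64, 198), array([421.2,  78.4,  63.8, 227.8,   2.8])), ((190, 24, 14, 59), array([ 5.594e+02, -1.820e+01,  1.120e+01,  5.730e+01,  2.000e-01])), ((394, 8, 25, 72), array([341.8, -65.5,  15.1,  68.7,  -4.3])), ((315, 2, 142, 259), array([326.9,  44.4,  88.7, 300.9, -14.6])), ((325, 0, 30, 40), array([416.2, -75.5,  25.6,  39.7,  -4. ])), ((32, 0, 17, 54), array([722.3, -14.9,  12.6,  49.2,   8. ]))]
```

```bash
sed -i 's/mustard=((15,100,130)/mustard=((18,118,150)/' h.py
python3 - <<'E'
from h import *
im=cv2.imread("pics/w4.png"); c=cam("wrist")
print([r for r in lid("",im,c,"mustard") if 270<r[0][0]<340 and r[0][1]<120])
E
```

```text
[((295, 63, 42, 64), array([4.279e+02, 3.000e-01, 4.470e+01, 6.450e+01, 1.060e+01]))]
```

>>> {"api": "step_arm", "payload": {"rows": [[[0.5,-0.5,-3.7,-3,0,0,0.6],[0.5,-0.5,-3.7,-4,0,0,0],[0.5,-0.6,-3.6,-4,0,0,0],[0.5,0,0,-4,0,0,0],[0.5,0,0,-3,0,0,0],[0.5,0,0,-2,0,0,0],[0.5,0,0,-1.5,0,0,0],[0.5,0,0,-0.8,0,0,0],[0.5,0,0,0,0,0,0],[0.5,0,0,0,0,0,0],[0.5,0,0,0,0,0,0]]]}}

```text
clock: 17.8
tool_pos: [0.4279, 0.0002, 0.0154]
orientation: [-90.1, -0.0, 100.7]
force: [0.3, 0.6, 0.5]
opening: 0.0662
```

>>> {"api": "step_arm", "payload": {"rows": [[[-1,0,0,0,0,0,0],[-1,0,0,0,0,0,0],[-1,0,0,0,0,0,0],[-1,0,0,0,0,0,0],[-1,0,0,0,0,0,0],[-1,0,0,2,0,0,0],[-1,0,0,5,0,0,0],[-1,0,0,5,0,0,0],[-1,2,-1,3,0,0,-2],[-1,4,-1.5,0,0,0,-2.5],[-1,4,-1.5,0,0,0,-2.5],[-1,4,-1.5,0,0,0,-2.5]]]}}

```text
clock: 19.3
tool_pos: [0.5684, -0.0556, 0.1645]
orientation: [-90.0, -0.0, 91.1]
force: [-0.0, 0.2, -0.9]
opening: 0.0437
```

>>> {"api": "step_arm", "payload": {"rows": [[[-1,4,-1.5,0,0,0,-2],[-1,3.8,-1.3,0,0,0,-1],[-1,0,0,0,0,0,0],[-1,0,0,0,0,0,0]]]}}

```text
clock: 19.8
tool_pos: [0.6446, -0.0831, 0.1637]
orientation: [-89.9, -0.0, 88.2]
force: [-0.2, 0.3, -1.1]
opening: 0.0435
```

>>> {"api": "step_arm", "payload": {"rows": [[[-1,0.1,0,-2.5,0,0,0],[-1,0,0,-4,0,0,0],[-1,0,0,-3,0,0,0],[-1,0,0,-1.5,0,0,0],[-1,0,0,-0.6,0,0,0],[-1,0,0,0,0,0,0],[-1,0,0,0,0,0,0],[-1,0,0,0,0,0,0]]]}}

```text
clock: 20.8
tool_pos: [0.647, -0.083, 0.0498]
orientation: [-90.1, -0.0, 88.2]
force: [0.2, -0.0, -1.1]
opening: 0.0436
```

>>> {"api": "step_arm", "payload": {"rows": [[[-1,-0.1,0,-0.7,0,0,0],[-1,0,0,-0.4,0,0,0],[-1,0,0,0,0,0,0],[-1,0,0,0,0,0,0]]]}}

```text
clock: 21.3
tool_pos: [0.6451, -0.0831, 0.0379]
orientation: [-90.0, 0.0, 88.2]
force: [-3.2, 0.7, 4.5]
opening: 0.044
```

>>> {"api": "step_arm", "payload": {"rows": [[[0.7,0,0,0,0,0,0],[0.7,0,0,0,0,0,0],[0.7,0,0,0,0,0,0],[0.7,0,0,3,0,0,0],[0.7,0,0,5,0,0,0],[0.7,0,0,5,0,0,0],[0.7,0,3,5,0,0,0],[0.7,0,5,5,0,0,0],[0.7,0,5,3,0,0,0],[0.7,0,5,0,0,0,0],[0.7,0,5,0,0,0,0],[0.7,0,3,0,0,0,0]]]}}

```text
clock: 22.8
tool_pos: [0.6452, 0.1735, 0.2919]
orientation: [-90.0, -0.0, 88.3]
force: [-0.0, -0.2, 0.1]
opening: 0.0743
```

>>> {"api": "step_arm", "payload": {"rows": [[[0.2,0,0,0,0,0,0],[0.2,0,0,0,0,0,0],[0.2,0,0,0,0,0,0]]]}}

```text
clock: 23.18
tool_pos: [0.6455, 0.1702, 0.2921]
orientation: [-90.0, 0.0, 88.1]
force: [-0.4, -0.3, -0.2]
opening: 0.0541
```

Run:
```python
from h import *
o=ctrl.get_obs(); print(o["clock"],o["tool_pos"],o["orientation"])
c=cam("wrist"); im=ctrl.snapshot("wrist"); cv2.imwrite("pics/w5.png",im)
for k in H: print(k,[r for r in lid("",im,c,k,z=H[k]+(.023 if k!="green" else 0)) if r[1][2]>25])
```

```text
23.175 [0.64551627 0.17018477 0.29211575] [-9.00028460e+01  3.08377052e-03  8.81492505e+01]
pink [((250, 123, 55, 80), array([652.3, 139.8,  62.7,  91.7,  -1.8])), ((0, 55, 86, 194), array([944. , 125.3, 105.5, 220.7,  -0. ]))]
navy [((253, 25, 48, 73), array([648.9,  28.1,  51.8,  73.8,  -1.8]))]
mustard [((259, 229, 36, 30), array([657.7, 249.2,  41.5,  47. ,  88.2])), ((467, 131, 37, 33), array([393.2, 130.7,  39.3,  40.2, -21.3]))]
green [((373, 139, 33, 41), array([501.4, 145.3,  34. ,  49.9, -16.3]))]
```

View pics/w5.png

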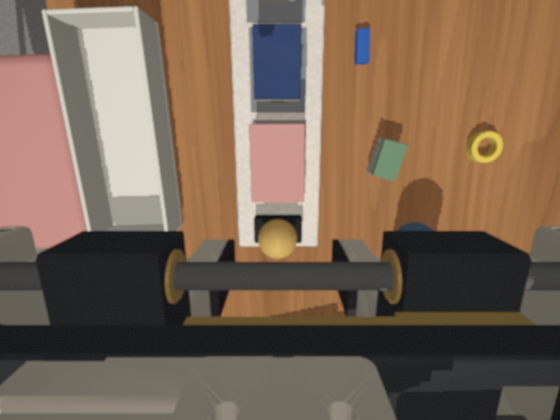

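Wrist view 5: pink lid (277,163) measures (652.3, 139.8, -1.8°) and navy (277,62) measures (648.9, 28.1, -1.8°), both on target. Green (390,160) is at (0.500, 0.145), yaw -16°. Go for green.

>>> {"api": "step_arm", "payload": {"rows": [[[0.2,-4,-0.8,-1,0,0,-4],[0.2,-5,-0.8,-2,0,0,-5],[0.2,-4.5,-0.9,-4,0,0,-5.1],[0.2,-1.0,0,-4,0,0,0],[0.2,0,0,-4,0,0,0],[0.2,0,0,-4,0,0,0],[0.2,0,0,-3,0,0,0],[0.2,0,0,-2,0,0,0],[0.2,0,0,0,0,0,0],[0.2,0,0,0,0,0,0]]]}}

```text
clock: 24.48
tool_pos: [0.5011, 0.1461, 0.0529]
orientation: [-90.1, -0.0, 74.1]
force: [0.0, 0.4, -0.6]
opening: 0.0526
```

>>> {"api": "step_arm", "payload": {"rows": [[[0.2,-0.1,-0.1,-2,0,0,0],[0.2,0,0,-1.5,0,0,0],[0.2,0,0,-0.8,0,0,0],[0.2,0,0,0,0,0,0],[0.2,0,0,0,0,0,0],[-1,0,0,0,0,0,0],[-1,0,0,0,0,0,0],[-1,0,0,0,0,0,0],[-1,0,0,0,0,0,0],[-1,0,0,0,0,0,0]]]}}

```text
clock: 25.72
tool_pos: [0.4995, 0.1453, 0.0093]
orientation: [-90.0, -0.0, 74.1]
force: [-2.2, 1.1, 5.4]
opening: 0.0338
```

>>> {"api": "step_arm", "payload": {"rows": [[[-1,0,0,2,0,0,0],[-1,0,0,4,0,0,0],[-1,0,0,5,0,0,0],[-1,0,0,4,0,0,0],[-1,2,0,2,0,0,3],[-1,4,-0.2,0,0,0,4],[-1,4,-0.2,0,0,0,4],[-1,4,-0.2,0,0,0,3],[-1,1.3,0,0,0,0,0],[-1,0,0,0,0,0,0],[-1,0,0,0,0,0,0],[-1,0,0,0,0,0,0]]]}}

```text
clock: 27.22
tool_pos: [0.6517, 0.1394, 0.1795]
orientation: [-90.0, -0.0, 88.1]
force: [0.9, -0.2, -0.4]
opening: 0.0337
```

>>> {"api": "step_arm", "payload": {"rows": [[[-1,0.05,0.05,-2,0,0,0],[-1,0,0,-2.5,0,0,0],[-1,0,0,-1.5,0,0,0],[-1,0,0,-0.8,0,0,0],[-1,0,0,0,0,0,0],[-1,0,0,0,0,0,0],[-1,0,0,0,0,0,0]]]}}

```text
clock: 28.1
tool_pos: [0.6534, 0.1398, 0.1118]
orientation: [-90.1, -0.0, 88.1]
force: [0.4, -1.4, -0.7]
opening: 0.0341
```

>>> {"api": "step_arm", "payload": {"rows": [[[-1,-0.05,0,-0.5,0,0,0],[-1,0,0,-0.2,0,0,0],[-1,0,0,0,0,0,0],[-1,0,0,0,0,0,0]]]}}

```text
clock: 28.6
tool_pos: [0.6524, 0.1396, 0.1043]
orientation: [-90.0, 0.0, 88.1]
force: [-2.2, -0.1, 3.7]
opening: 0.034
```

>>> {"api": "step_arm", "payload": {"rows": [[[0.3,0,0,0,0,0,0],[0.3,0,0,0,0,0,0],[0.3,0,0,0,0,0,0],[0.3,0,0,2,0,0,0],[0.3,0,0,4,0,0,0],[0.3,0,0,5,0,0,0],[0.3,-1,0,5,0,0,0],[0.3,0,0,4,0,0,0],[0.3,0,0,0,0,0,0],[0.3,0,0,0,0,0,0]]]}}

```text
clock: 29.85
tool_pos: [0.6421, 0.1397, 0.3035]
orientation: [-90.0, -0.0, 88.1]
force: [-0.5, -1.3, 0.4]
opening: 0.0572
```

Run:
```python
from h import *
o=ctrl.get_obs(); print(o["clock"],o["tool_pos"],o["force"])
c=cam("wrist"); im=ctrl.snapshot("wrist"); cv2.imwrite("pics/w6.png",im)
Z=dict(pink=.095,navy=.081,mustard=.069,green=.129)
for n in("wrist","side","scene"):
    i=im if n=="wrist" else ctrl.snapshot(n); cv2.imwrite(f"pics/{n}9.png",i)
    for k in H: print(n,k,[r for r in lid("",i,c if n=="wrist" else cam(n),k,z=Z[k]) if 600<r[1][0]<700 and abs(r[1][1])<200])
a=cv2.imread("pics/side9.png")[130:380,130:380]; cv2.imwrite("pics/v9.png",np.hstack([cv2.resize(a,(400,400)),cv2.resize(im[:, :],(400,300)).__array__() if 0 else cv2.copyMakeBorder(cv2.resize(im,(400,300)),0,100,0,0,cv2.BORDER_CONSTANT)]))
```

```text
29.85 [0.64212227 0.13969764 0.30347653] [-0.53990666 -1.32040663  0.40691842]
wrist pink [((249, 150, 53, 74), array([652.4, 139.6,  62.8,  91. ,  -1.9]))]
wrist navy [((253, 58, 44, 69), array([649.2,  28.7,  50.9,  75.6,  -1.4]))]
wrist mustard [((255, 0, 38, 23), array([647. , -60.5,  22.2,  42.2,  88.1]))]
wrist green [((260, 170, 29, 45), array([653. , 138.6,  31.4,  50.2,  -1.9]))]
side pink [((166, 230, 46, 42), array([651.4, 144.1,  66. ,  97.5,  -1.2]))]
side navy [((190, 196, 30, 29), array([646.5,  33. ,  49.2,  75.7,  -1.8]))]
side mustard []
side green [((176, 226, 23, 25), array([ 6.500e+02,  1.453e+02,  3.330e+01,  5.640e+01, -2.000e-01]))]
scene pink [((216, 268, 63, 44), array([653.7, 142.8,  67.2,  98.4,  -1.6]))]
scene navy [((194, 234, 42, 34), array([650.6,  29.4,  50.8,  82.6,  -2.1]))]
scene mustard [((176, 210, 30, 25), array([647.9, -77.8,  45.3,  68.9,  -0.8]))]
scene green [((229, 255, 33, 29), array([655.1, 143.3,  34.3,  57.4,  -3.5])), ((159, 183, 18, 17), array([ 666.8, -114.7,   31.7,   54.8,  -23.4]))]
```

View pics/v9.png

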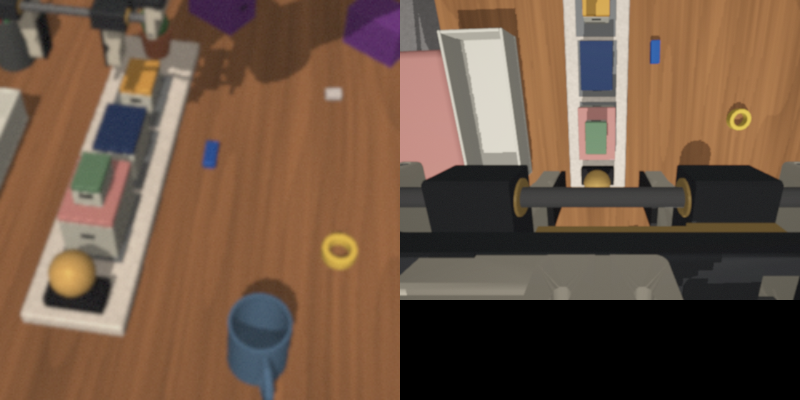

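The final view shows the row in order with green centred on pink, and the mug where it stood. Handing in.

```bash
python3 -c "
from plant import ctrl
print(ctrl.close_job())"
```

```text
the job is handed in; nothing more can be done
None
```

The job is done and was handed in at about 30 s, well under the 112 s limit. The pink box stands on the felt next to the brass ball, then navy, then mustard. The green box sits in the middle of pink's lid.

| Box | Measured (mm) | Target (mm) | Yaw (felts -1.9°) |
|---|---|---|---|
| Pink | (652.4, 139.6) | (652.7, 140) | -1.9° |
| Navy | (649.2, 28.7) | (649, 28) | about -1.4° to -1.8° |
| Green | (653.0, 138.6) | pink's lid centre | -1.9° |

- **Method:** The pink, navy and green values come from the last wrist-camera view. The tool touched nothing at the end.
- **Mustard:** It was only partly in that wrist view. Its visible edge and the scene camera put its centre at y ≈ -81 mm against a target of -83 mm. I did not check it more closely than that.
- **Disagreements:** The side and scene cameras read the lids up to about 7 mm differently along the row. I put this down to the lid's rim being in view and trusted the wrist view. My first felt estimates also differed by about 4 mm, until I separated shadows from felt edges.
- **Other objects:** The mug was never touched and looks unmoved. I did not move the purple boxes, eraser, tape or sharpener.

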